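# Point out the proud dowel, then press it home

### The arm

A 6-joint arm with a two-finger parallel gripper is mounted at the origin on the work surface. World frame = base frame: x ahead of the robot, y to its left, z up, the work surface at z = 0. Lengths are in m, angles in rad, forces in N, time in s.
With the tool pointing down it reaches from about 0.375 to 0.825 m from the base axis. Payload 5.5 kg.
Tool frame: the origin (TCP) lies between the finger pads, 19 mm behind the fingertips; this is the grasp point; z points along the fingers, y is the line along which they close (so a half turn about z gives the same grasp; the last joint's range is limited). The gripper opens to 85 mm and grips with 20 to 120 N. Pads are 22 mm wide; open, the fingers measure 114 mm over their backs; the gripper's body (76 mm by 85 mm) begins 54 mm behind the grasp point. The pads swing forward as they close: fully open they stand 13 mm farther back than shut.
Start: joints at [-1.305, 0.314, -0.047, 1.21, 0, 1.571], TCP at [0.158, -0.579, 0.25] pointing down, gripper open.
Joint ranges: [-2.67, 2.67], [-0.69, 1.73], [-1.03, 1.25], [-2.08, 2.16], [-1.42, 1.45], [-3.14, 3.14]. Speed limits (rad/s): [2.39, 2.39, 3.01, 3.14, 3.14, 3.14].

### API

Orientations are given as a rotation vector (axis times angle).
In Python, from workcell import bot gives the robot as it stands.
- The arm moves only by the tool send_rows, never from a script. Its argument "plan" is a list of rows, each a list of 3 entries, a list of its own where there are three numbers: the opening, from 0 (shut) to 1 (fully open), then the shift along the world's x, y, z in m, then the turn, a rotation vector about the world's x, y, z in degrees. In form: [[gripper, [x, y, z], [wx, wy, wz]], ...]. A call has 1 to 8 rows; each row shifts and turns the commanded pose from where the row before left it; what a row does not reach is not made up. A row lasts 1/12 s, in which the tool goes at most 41.7 mm and 7.16 degrees, less where a joint would pass 70% of its speed; a pose out of reach is approached as far as the arm can. A call is refused whole if a number of a shift passes 0.0417 or a number of a turn 7.16, either way. A call with a gripper value outside its range is refused whole. The fingers move at their own pace and stop on an object; the grip force is fixed at half the most. Time passes only in rows, so rows that do not move let the fingers close. It gives the time, the measured TCP pose, the force, the opening and the grip force at its end, in the units of the state.
- bot.get_obs(): the state, without advancing time (a new reading comes with each control period).
- bot.get_image(name): name is "side" or "top" or "wrist"; returns the picture (420x560x3 uint8, red, green, blue); there is no depth.
- bot.camera_model(name): a dict with "fx", "fy", "cx", "cy" (pixels), "R" (3x3) and "t" (3): a world point X has camera coordinates R X + t; the wrist camera has in their place "mount" (4x4, takes a point from camera to tool coordinates, whose origin is the TCP and whose axes are the flange's). Camera axes: x right, y down, z forward; pixel columns grow to the right and rows downward; lengths in m; the calibration is good to about 2 mm. A picture is of the moment at which its call begins: read the wrist's pose just before it. camera_model takes no time and is no camera call.
- bot.sign_off(): hands the job in; it is judged then, once.
The state is a dict: "clock": time; "joint_positions": joint angles; "qvel": joint speeds; "joint_efforts": joint torques, N m; "position": TCP position; "tool_rot": TCP orientation; "force": force on the tool from outside, world axes, zero at the start; "torque": the same for the moment, N m; "grip_width": finger opening in m; "finger_force": force on a finger pad.
Only numpy, scipy, OpenCV 4.12 (cv2) and the standard library are available. Lean on these libraries where they do the work, as an engineer would, in place of code of your own. Each camera call takes 0.05 s, during which the arm holds its last target. There are 200 camera calls.

### The job

One of the four dowels in the clamped timber block still stands up out of the wood. First point it out: hold the fingertips centred a few centimetres above that dowel, without touching it, for about two seconds; then press it down with the fingertips until it is flush with the block, and draw clear. Do not pull the dowel up, and leave the mug, the hammer, the loose spare dowel and the offcut where they are.

Things in the scene. Friction and masses are not known exactly. Their poses are not given: they have to be found in the camera images.
- block: Pale pine block, 110 mm (x) by 200 mm (y) by 60 mm high, held in a blue steel bench clamp fixed to the table; neither can move. Origin on the table surface under the block's centre, z up; the block's flat top is 68 mm above the table. The clamp's base is 130 by 340 mm, its screw and cross bar reach 196 mm to the -y side; no part of it stands above the block's top.
- block_top (a point): Centre of the block's top face, 68 mm above the table, axes as the block's. Four darker round dowel ends, 24 mm across, show in this face at x = -27 or +27 mm, y = -65 or +65 mm; three are flush (within 1 mm) and any one of the four places may hold the proud dowel.
- dowel_top (a point): Centre of the top face of the dowel that stands proud: a round upright wooden dowel 24 mm across with a 1.5 mm chamfer, standing 16 to 26 mm above the block's top at the start. The point moves with the dowel.
- dowel (a joint): How far the proud dowel's top stands above the block's top, in m: 0 is flush, where it also bottoms in its hole. It slides straight up and down, stays wherever it is left, and takes a push of about 8 to 12 N to move. Shut fingertips are wider than the dowel, so at flush they come to rest on the block's top too.
- mug: White mug, 80 mm across, 90 mm tall, handle on its +y side; stands loose beside the clamp. Origin at the centre of its underside, z up.
- hammer: Hammer lying loose on the table along its own x, to the side of the clamp, 260 mm long, head 26 mm high at its +x end, origin under its middle. Leave alone.
- spare: Loose spare dowel, 24 mm across, 55 mm tall, standing on end on the table beyond the block. Origin at the centre of its underside, z up. Not the one in question; leave alone.
- offcut: Loose pine offcut, 50 (x) by 80 (y) by 30 mm high, lying on the table beyond the block. Origin at the centre of its underside. Leave alone.

How it is judged:
By the outcome, as a careful person would: the job done as asked, in the order asked, and still so for the second after the job is handed in, with the robot touching nothing.
It also fails if it takes over 32 s, if anything falls off the work surface, if the arm or the gripper's body presses on something with over 40 N, if the wrist force passes 120 N, or if a joint passes its speed limit or range.

## Working session

There is one attempt and no reset: what is moved stays moved. The work goes in short steps, Python scripts to look and compute and a tool call to move; the robot and the scene stay as the last step left them, time stands still between calls to the robot, and variables do not carry over. Pictures are saved under pics/ and viewed, at most 10 in all, crops included, and the job is handed in when it is done.

Besides the shell and the picture viewer there is one more tool, called after "Emit:" in YAML: its name, and indented under it one key for each argument. send_rows: Moves the arm, as the interface text tells. Its arguments: {"type":"object","properties":{"plan":{"type":"array"}},"required":["plan"]}

```bash
mkdir -p pics; python3 - <<'E'
from workcell import bot
import cv2
o=bot.get_obs();print({k:o[k] for k in('clock','position','tool_rot','force','grip_width')})
for n in('top','side'):
    cv2.imwrite(f'pics/{n}0.png',bot.get_image(n)[:,:,::-1]); print(n,bot.camera_model(n))
E
```

```text
{'clock': 0.0, 'position': array([ 0.1574726 , -0.5784148 ,  0.24912246]), 'tool_rot': array([-3.11220259e+00, -4.16009645e-01,  3.39167240e-04]), 'force': array([ 0.81513288, -0.26031251, -0.15544793]), 'grip_width': 0.08527744159402906}
top {'fx': 407.07070428302603, 'fy': 407.07070428302603, 'cx': 282.6885275393708, 'cy': 208.8742312827075, 'R': array([[-0.01565129, -0.99987177,  0.00338906],
       [-0.99231205,  0.01511661, -0.12283437],
       [ 0.12276738, -0.00528552, -0.9924214 ]]), 't': array([0.08658065, 0.59185571, 1.19174628])}
side {'fx': 439.93821229326204, 'fy': 439.93821229326204, 'cx': 284.9111595069845, 'cy': 212.88091263098352, 'R': array([[ 0.96278075, -0.26988615, -0.01465211],
       [-0.17499898, -0.58113626, -0.79476789],
       [ 0.20598198,  0.76775133, -0.60673661]]), 't': array([-0.56342349,  0.21255405,  0.88090649])}
```

View pics/top0.png

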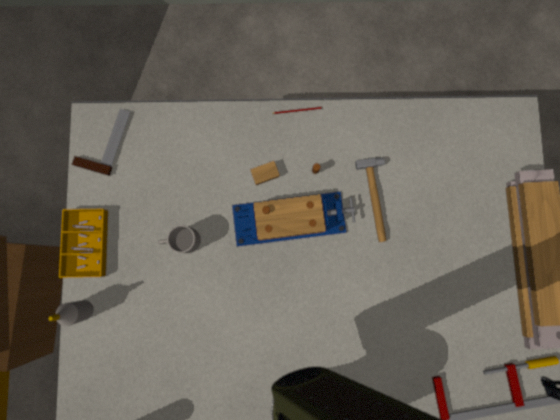

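View pics/side0.png

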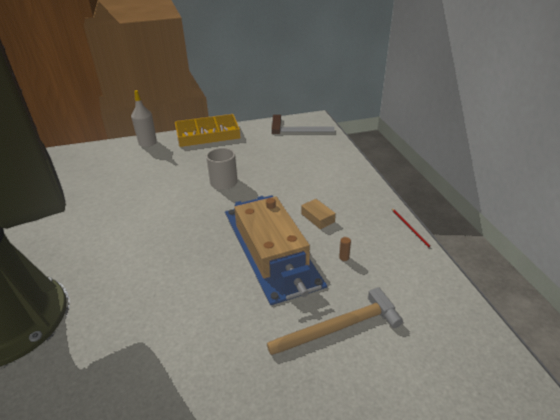

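The proud dowel is the far-left one, at +x, +y: about (267,210) in the top view and (271,204) in the side view. The other three, at about (268,228), (310,205) and (309,223) in the top view, are flush.

```bash
cat > h.py <<'E'
import numpy as np, cv2
from workcell import bot
def ray(n,u,v):
    c=bot.camera_model(n);R=np.array(c['R']);t=np.array(c['t'])
    return -R.T@t, R.T@np.array([(u-c['cx'])/c['fx'],(v-c['cy'])/c['fy'],1])
def onz(n,u,v,z):
    o,d=ray(n,u,v);return o+d*(z-o[2])/d[2]
E
python3 - <<'E'
from h import *
for n,(x0,y0,x1,y1) in(('top',(250,195,330,240)),('side',(225,190,315,260))):
    im=cv2.imread(f'pics/{n}0.png');c=im[y0:y1,x0:x1]
    r=cv2.resize(c,None,fx=7,fy=7,interpolation=cv2.INTER_CUBIC);cv2.imwrite(f'pics/{n}crop.png',r)
    f=c.astype(int);m=((f[...,2]<150)&(f[...,2]>f[...,0]*1.8)&(f[...,2]-f[...,1]>35)).astype(np.uint8)
    k,l,s,ce=cv2.connectedComponentsWithStats(m)
    for i in range(1,k):
        if s[i,4]>8:
            u,v=ce[i]+[x0,y0];print(n,s[i],(u,v),onz(n,u,v,.068).round(4),onz(n,u,v,.088).round(4))
E
```

```text
top [53  5 12 11 72] (np.float64(309.69444444444446), np.float64(205.06944444444446)) [ 0.5993 -0.002   0.068 ] [ 0.5966 -0.0006  0.088 ]
top [35  9  6  4 10] (np.float64(287.4), np.float64(205.3)) [0.5996 0.0636 0.068 ] [0.5969 0.0639 0.088 ]
top [ 8 11 11 10 59] (np.float64(263.8305084745763), np.float64(209.94915254237287)) [0.5869 0.133  0.068 ] [0.5844 0.1322 0.088 ]
top [51 21  6  3 10] (np.float64(303.9), np.float64(217.1)) [0.564  0.0158 0.068 ] [0.5619 0.0169 0.088 ]
top [58 22  9 10 56] (np.float64(311.92857142857144), np.float64(221.69642857142858)) [ 0.5501 -0.0074  0.068 ] [ 0.5483 -0.0059  0.088 ]
top [15 29  7 10 48] (np.float64(267.7916666666667), np.float64(228.52083333333334)) [0.5321 0.122  0.068 ] [0.5305 0.1214 0.088 ]
side [42  9  7  3 19] (np.float64(270.0), np.float64(200.0)) [0.5902 0.1492 0.068 ] [0.5841 0.122  0.088 ]
side [21 19  7  4 21] (np.float64(249.04761904761904), np.float64(210.66666666666666)) [0.532  0.1216 0.068 ] [0.5278 0.0952 0.088 ]
side [62 45  9  6 35] (np.float64(291.2285714285714), np.float64(238.0)) [ 0.5999 -0.0024  0.068 ] [ 0.5935 -0.0248  0.088 ]
side [39 52  9  6 35] (np.float64(267.8857142857143), np.float64(244.31428571428572)) [ 0.546 -0.008  0.068] [ 0.5413 -0.0302  0.088 ]
```

```bash
python3 -c "
import cv2,numpy as np
a=cv2.imread('pics/topcrop.png');b=cv2.imread('pics/sidecrop.png')
w=800;a=cv2.resize(a,(500,281));b=cv2.resize(b,(400,311))
o=np.zeros((600,500,3),np.uint8);o[:281]=a;o[281:592,:400]=b;cv2.imwrite('pics/both.png',o)"
```

```text
(no output)
```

View pics/both.png

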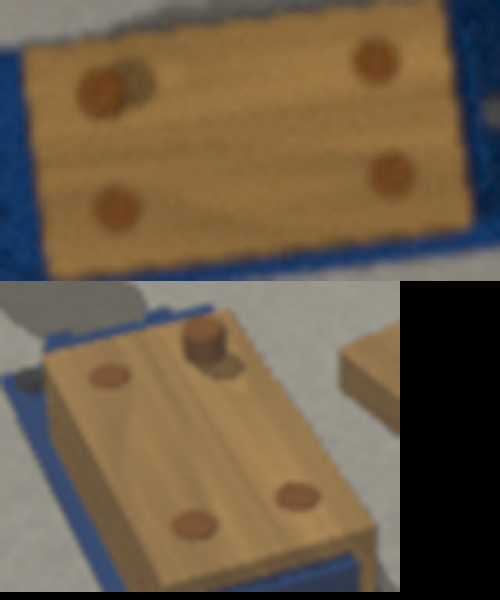

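The crops confirm it: one proud dowel at the block's (+x, +y) place. The three flush dowels put it at about (0.585, 0.128). Moving there high, gripper shut.

Emit:
send_rows:
  plan:
    - [0,[0.0178,0.0295,0],[0,0,0]]
    - [0,[0.0178,0.0295,0],[0,0,0]]
    - [0,[0.0178,0.0295,0],[0,0,0]]
    - [0,[0.0178,0.0295,0],[0,0,0]]
    - [0,[0.0178,0.0295,0],[0,0,0]]
    - [0,[0.0178,0.0295,0],[0,0,0]]
    - [0,[0.0178,0.0295,0],[0,0,0]]
    - [0,[0.0178,0.0295,0],[0,0,0]]

```text
clock: 0.77
position: [0.3003, -0.3412, 0.2497]
tool_rot: [-3.114, -0.416, 0.0]
force: [1.2, 0.4, -0.4]
grip_width: 0.0001
finger_force: 0.0
```

Emit:
send_rows:
  plan:
    - [0,[0.0178,0.0295,0],[0,0,0]]
    - [0,[0.0178,0.0295,0],[0,0,0]]
    - [0,[0.0178,0.0295,0],[0,0,0]]
    - [0,[0.0178,0.0295,0],[0,0,0]]
    - [0,[0.0178,0.0295,0],[0,0,0]]
    - [0,[0.0178,0.0295,0],[0,0,0]]
    - [0,[0.0178,0.0295,0],[0,0,0]]
    - [0,[0.0178,0.0295,0],[0,0,0]]

```text
clock: 1.43
position: [0.4428, -0.1052, 0.2499]
tool_rot: [3.114, 0.416, -0.0]
force: [0.2, -0.4, -0.5]
grip_width: -0.0002
finger_force: 0.0
```

Emit:
send_rows:
  plan:
    - [0,[0.0178,0.0295,0],[0,0,0]]
    - [0,[0.0178,0.0295,0],[0,0,0]]
    - [0,[0.0178,0.0295,0],[0,0,0]]
    - [0,[0.0178,0.0295,0],[0,0,0]]
    - [0,[0.0178,0.0295,0],[0,0,0]]
    - [0,[0.0178,0.0295,0],[0,0,0]]
    - [0,[0.0178,0.0295,0],[0,0,0]]
    - [0,[0,0,0],[0,0,0]]

```text
clock: 2.1
position: [0.5693, 0.1043, 0.249]
tool_rot: [-3.111, -0.423, -0.002]
force: [1.1, -0.5, -0.5]
grip_width: 0.0003
finger_force: 0.0
```

```bash
cat >> h.py <<'E'
from scipy.spatial.transform import Rotation as Rr
def wristz(o,u,v,z):
    c=bot.camera_model('wrist');M=np.array(c['mount']);R=Rr.from_rotvec(o['tool_rot']).as_matrix()
    d=R@M[:3,:3]@np.array([(u-c['cx'])/c['fx'],(v-c['cy'])/c['fy'],1]);p=o['position']+R@M[:3,3]
    return p+d*(z-p[2])/d[2]
E
python3 - <<'E'
from h import *
o=bot.get_obs();im=bot.get_image('wrist')[:,:,::-1];cv2.imwrite('pics/w1.png',im)
np.save('o1.npy',np.r_[o['position'],o['tool_rot']])
E
```

```text
(no output)
```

View pics/w1.png

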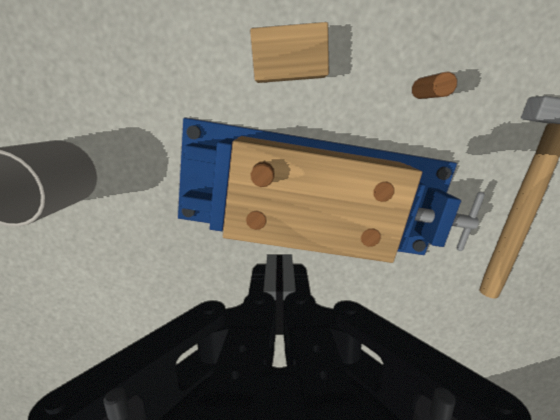

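The proud dowel's top is at about (263,174). The flush ones are at (384,190), (371,238) and (256,220), and the fingertips are at (280,258).

```bash
python3 - <<'E'
from h import *
a=np.load('o1.npy');o=dict(position=a[:3],tool_rot=a[3:])
im=cv2.imread('pics/w1.png');f=im.astype(int)
m=((f[...,2]<150)&(f[...,2]>f[...,0]*1.9)&(f[...,2]-f[...,1]>38)).astype(np.uint8)
m=cv2.morphologyEx(m,cv2.MORPH_OPEN,np.ones((5,5)))
k,l,s,ce=cv2.connectedComponentsWithStats(m)
for i in range(1,k):
    if s[i,4]>60: print(s[i],ce[i],wristz(o,*ce[i],.068).round(4),wristz(o,*ce[i],.088).round(4))
for z in(.068,.084,.088,.092):print(wristz(o,262.3,173.3,z).round(4))
E
```

```text
[435  73  21  22 382] [444.69109948  83.68062827] [ 0.7145 -0.0198  0.068 ] [ 0.7102 -0.0103  0.088 ]
[251 166  21  20 342] [260.9619883 175.5      ] [0.5813 0.1275 0.068 ] [0.5857 0.1274 0.088 ]
[375 183  18  18 268] [383.32835821 191.57835821] [ 0.5993 -0.0032  0.068 ] [0.6025 0.0053 0.088 ]
[247 212  18  17 250] [255.348 220.228] [0.531  0.1211 0.068 ] [0.5386 0.1213 0.088 ]
[362 230  17  16 232] [370.01293103 237.45258621] [ 0.5454 -0.0087  0.068 ] [5.521e-01 1.000e-04 8.800e-02]
[0.584  0.1267 0.068 ]
[0.5874 0.1267 0.084 ]
[0.5882 0.1266 0.088 ]
[0.589  0.1266 0.092 ]
```

Emit:
send_rows:
  plan:
    - [0,[0.008,0.0115,0],[0,0,0]]
    - [0,[0.008,0.0115,0],[0,0,0]]
    - [0,[0,0,-0.03],[0,0,0]]
    - [0,[0,0,-0.03],[0,0,0]]
    - [0,[0,0,-0.03],[0,0,0]]
    - [0,[0,0,-0.017],[0,0,0]]
    - [0,[0,0,0],[0,0,0]]
    - [0,[0,0,0],[0,0,0]]

```text
clock: 2.82
position: [0.5821, 0.1218, 0.1425]
tool_rot: [3.114, 0.415, -0.004]
force: [0.2, -0.3, 0.3]
grip_width: -0.0002
finger_force: 0.0
```

```bash
python3 - <<'E'
from h import *
o=bot.get_obs();im=bot.get_image('wrist')[:,:,::-1]
s=bot.get_image('side')[:,:,::-1][150:270,200:340]
print(o['clock'],o['position'],o['tool_rot'],bot.get_obs()['position'])
out=np.zeros((420,800,3),np.uint8);out[:280,:373]=cv2.resize(im,(373,280));out[:360,380:800]=cv2.resize(s,(420,360));cv2.imwrite('pics/w2.png',out)
cv2.imwrite('pics/w2full.png',im)
E
```

```text
2.8167 [0.58209799 0.12182083 0.14245725] [ 3.11392056  0.41467468 -0.00365765] [0.58399646 0.12236428 0.14464591]
```

View pics/w2.png

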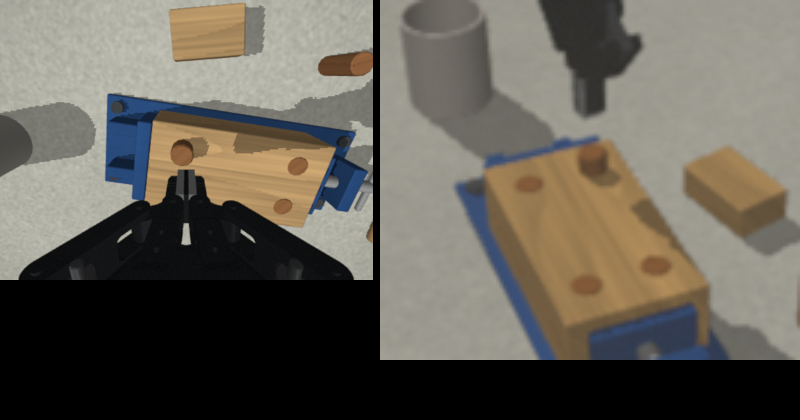

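The fingertips hang over the dowel, which is at about (182,147) in the wrist picture, slightly short in +y. I'll correct by 1.5 and 5 mm and measure again.

Emit:
send_rows:
  plan:
    - [0,[0.0015,0.005,0],[0,0,0]]
    - [0,[0,0,0],[0,0,0]]
    - [0,[0,0,0],[0,0,0]]

```text
clock: 3.17
position: [0.5854, 0.1281, 0.1443]
tool_rot: [-3.114, -0.417, -0.003]
force: [0.2, -0.6, -0.3]
grip_width: 0.0
finger_force: 0.0
```

```bash
python3 - <<'E'
from h import *
P=[];T=[];C=[]
for i in range(8):
    o=bot.get_obs();im=bot.get_image('wrist')[:,:,::-1];P.append(o['position']);T.append(o['tool_rot']*np.sign(o['tool_rot'][0]))
P=np.mean(P,0);T=np.mean(T,0);print(o['clock'],P,T)
o=dict(position=P,tool_rot=T);f=im.astype(int);cv2.imwrite('pics/w3.png',im)
m=((f[...,2]<165)&(f[...,2]>f[...,0]*1.9)&(f[...,2]-f[...,1]>38)).astype(np.uint8)
m=cv2.morphologyEx(m,cv2.MORPH_OPEN,np.ones((5,5)))
k,l,s,ce=cv2.connectedComponentsWithStats(m)
for i in range(1,k):
    if s[i,4]>60: print(s[i],ce[i],wristz(o,*ce[i],.068).round(4),wristz(o,*ce[i],.088).round(4))
c=cv2.resize(im[150:330,180:380],None,fx=3,fy=3);cv2.imwrite('pics/w3c.png',c)
E
```

```text
3.5167 [0.58477912 0.12772331 0.14348795] [3.11380017e+00 4.16513422e-01 1.20089589e-03]
[531  86  29  33 801] [546.05867665 102.36579276] [ 0.7138 -0.0144  0.068 ] [0.7088 0.0019 0.088 ]
[265 225  31  28 724] [279.44475138 238.37845304] [0.5778 0.1252 0.068 ] [0.5864 0.1275 0.088 ]
[438 242  28  25 566] [451.5795053  254.16254417] [ 0.5993 -0.0036  0.068 ] [0.6058 0.0116 0.088 ]
[416 304  26  21 455] [428.60659341 313.87472527] [ 0.545  -0.0093  0.068 ] [0.5569 0.0064 0.088 ]
```

View pics/w3c.png

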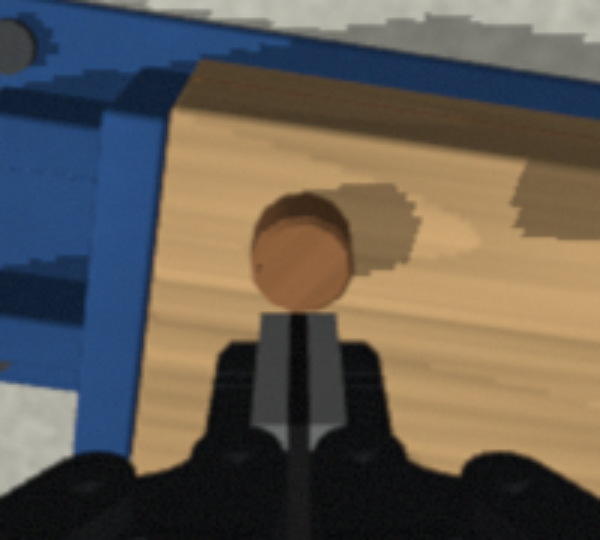

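The fingers line up with the dowel face, and both are centred at column 300 of the crop. The pose agrees with the estimate to about 1 mm, so I hold here.

Emit:
send_rows:
  plan:
    - [0,[0,0,0],[0,0,0]]
    - [0,[0,0,0],[0,0,0]]
    - [0,[0,0,0],[0,0,0]]
    - [0,[0,0,0],[0,0,0]]
    - [0,[0,0,0],[0,0,0]]
    - [0,[0,0,0],[0,0,0]]
    - [0,[0,0,0],[0,0,0]]
    - [0,[0,0,0],[0,0,0]]

```text
clock: 4.23
position: [0.5845, 0.1276, 0.143]
tool_rot: [3.114, 0.416, -0.0]
force: [-0.1, -0.4, 0.5]
grip_width: 0.0001
finger_force: 0.0
```

Emit:
send_rows:
  plan:
    - [0,[0,0,0],[0,0,0]]
    - [0,[0,0,0],[0,0,0]]
    - [0,[0,0,0],[0,0,0]]
    - [0,[0,0,0],[0,0,0]]
    - [0,[0,0,0],[0,0,0]]
    - [0,[0,0,0],[0,0,0]]
    - [0,[0,0,0],[0,0,0]]
    - [0,[0,0,0],[0,0,0]]

```text
clock: 4.9
position: [0.5845, 0.1276, 0.143]
tool_rot: [-3.114, -0.416, 0.0]
force: [0.3, 0.7, -0.1]
grip_width: -0.0002
finger_force: 0.0
```

Emit:
send_rows:
  plan:
    - [0,[0,0,0],[0,0,0]]
    - [0,[0,0,0],[0,0,0]]
    - [0,[0,0,0],[0,0,0]]
    - [0,[0,0,0],[0,0,0]]
    - [0,[0,0,0],[0,0,0]]
    - [0,[0,0,0],[0,0,0]]
    - [0,[0,0,0],[0,0,0]]
    - [0,[0,0,0],[0,0,0]]

```text
clock: 5.57
position: [0.5845, 0.1276, 0.143]
tool_rot: [3.114, 0.416, 0.0]
force: [0.4, 0.3, -0.6]
grip_width: -0.0001
finger_force: 0.0
```

Emit:
send_rows:
  plan:
    - [0,[0,0,-0.008],[0,0,0]]
    - [0,[0,0,-0.008],[0,0,0]]
    - [0,[0,0,-0.006],[0,0,0]]
    - [0,[0,0,-0.005],[0,0,0]]
    - [0,[0,0,-0.005],[0,0,0]]
    - [0,[0,0,-0.004],[0,0,0]]
    - [0,[0,0,-0.004],[0,0,0]]
    - [0,[0,0,0],[0,0,0]]

```text
clock: 6.23
position: [0.5844, 0.1276, 0.1025]
tool_rot: [-3.114, -0.416, 0.001]
force: [-0.9, 0.6, 0.5]
grip_width: 0.0
finger_force: 0.0
```

Emit:
send_rows:
  plan:
    - [0,[0,0,-0.002],[0,0,0]]
    - [0,[0,0,-0.002],[0,0,0]]

```text
clock: 6.4
position: [0.5847, 0.1276, 0.0998]
tool_rot: [-3.114, -0.416, -0.001]
force: [-3.4, -0.8, 8.4]
grip_width: 0.0
finger_force: 4.1
```

Emit:
send_rows:
  plan:
    - [0,[0,0,-0.002],[0,0,0]]
    - [0,[0,0,-0.002],[0,0,0]]

```text
clock: 6.57
position: [0.5847, 0.1276, 0.0959]
tool_rot: [-3.114, -0.416, -0.001]
force: [-3.0, -0.9, 7.6]
grip_width: -0.0002
finger_force: 4.1
```

Emit:
send_rows:
  plan:
    - [0,[0,0,-0.002],[0,0,0]]
    - [0,[0,0,-0.002],[0,0,0]]
    - [0,[0,0,-0.002],[0,0,0]]

```text
clock: 6.82
position: [0.5846, 0.1276, 0.09]
tool_rot: [-3.114, -0.416, -0.001]
force: [-3.7, -1.1, 7.4]
grip_width: -0.0001
finger_force: 4.1
```

Emit:
send_rows:
  plan:
    - [0,[0,0,-0.001],[0,0,0]]
    - [0,[0,0,-0.001],[0,0,0]]

```text
clock: 6.98
position: [0.5847, 0.1276, 0.0879]
tool_rot: [-3.114, -0.416, -0.001]
force: [-3.8, -0.1, 7.9]
grip_width: 0.0001
finger_force: 4.0
```

Emit:
send_rows:
  plan:
    - [0,[0,0,-0.001],[0,0,0]]
    - [0,[0,0,0],[0,0,0]]

```text
clock: 7.15
position: [0.5847, 0.1276, 0.0868]
tool_rot: [-3.114, -0.416, -0.001]
force: [-2.3, -0.4, 5.8]
grip_width: 0.0001
finger_force: 3.1
```

Emit:
send_rows:
  plan:
    - [0,[0,0,-0.0005],[0,0,0]]
    - [0,[0,0,0],[0,0,0]]

```text
clock: 7.32
position: [0.5847, 0.1276, 0.0868]
tool_rot: [-3.114, -0.416, -0.001]
force: [-3.5, -1.2, 10.3]
grip_width: -0.0004
finger_force: 4.9
```

Emit:
send_rows:
  plan:
    - [0,[0,0,-0.0005],[0,0,0]]
    - [0,[0,0,0],[0,0,0]]

```text
clock: 7.48
position: [0.5846, 0.1276, 0.0868]
tool_rot: [-3.114, -0.416, -0.002]
force: [-5.0, -1.5, 13.2]
grip_width: 0.0004
finger_force: 6.8
```

Emit:
send_rows:
  plan:
    - [0,[0,0,-0.0005],[0,0,0]]
    - [0,[0,0,0],[0,0,0]]

```text
clock: 7.65
position: [0.5846, 0.1276, 0.0867]
tool_rot: [-3.114, -0.416, -0.002]
force: [-7.1, -1.1, 17.2]
grip_width: -0.0001
finger_force: 8.7
```

It has bottomed out: the height is fixed at 0.0867 while the force climbs past the sliding force. Drawing clear.

Emit:
send_rows:
  plan:
    - [0,[0,0,0.004],[0,0,0]]
    - [0,[0,0,0.01],[0,0,0]]
    - [0,[0,0,0.02],[0,0,0]]
    - [0,[0,0,0.03],[0,0,0]]
    - [0,[-0.02,-0.02,0.03],[0,0,0]]
    - [0,[-0.03,-0.03,0.03],[0,0,0]]
    - [0,[-0.02,-0.02,0.02],[0,0,0]]
    - [0,[0,0,0],[0,0,0]]

```text
clock: 8.32
position: [0.5194, 0.0611, 0.2275]
tool_rot: [3.113, 0.413, 0.007]
force: [0.4, -0.2, -0.4]
grip_width: 0.0001
finger_force: 0.0
```

```bash
python3 - <<'E'
from h import *
o=bot.get_obs();im=bot.get_image('wrist')[:,:,::-1]
s=bot.get_image('side')[:,:,::-1][180:270,215:320]
print(o['clock'],o['position'],o['force'])
out=np.zeros((420,800,3),np.uint8);out[:285,:380]=cv2.resize(im,(380,285));out[:360,380:800]=cv2.resize(s,(420,360));cv2.imwrite('pics/w4.png',out)
E
```

```text
8.3167 [0.51941625 0.06111263 0.22745014] [ 0.44558041 -0.23438871 -0.38030178]
```

View pics/w4.png

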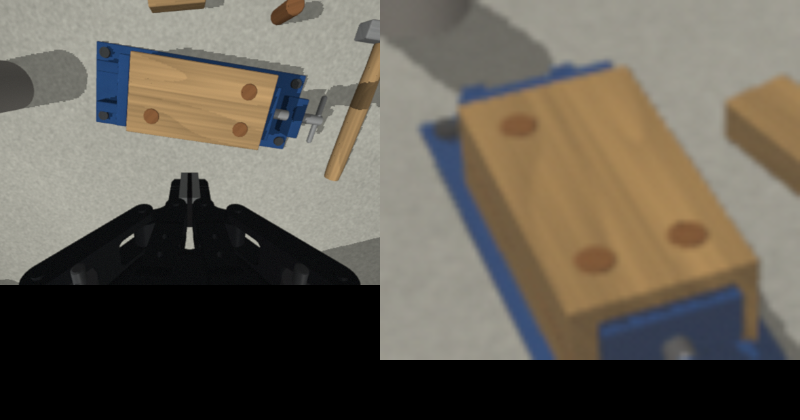

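The proud dowel no longer stands out at its place, at about (155,77) in the wrist picture and (600,90) in the side crop. Its top is level with the block face, so the simulator draws no separate disc there. Nothing hangs on the fingers, and nothing else has moved.

```bash
python3 -c "
from workcell import bot
print(bot.sign_off())"
```

```text
the job is handed in; nothing more can be done
None
```

I pointed out the proud dowel (the block's +x, +y place) for over two seconds, pressed it until it bottomed out level with the block, drew clear, and handed the job in at about 8.4 s; its disc isn't drawn in the final pictures, so flush rests on the fingertips stopping at block height as the force rose to 17 N.

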